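# Release the drilled tubes from the gravity chute

## Task

Three drilled aluminium tubes wait in the gravity chute behind its heavy steel flap. Press down the pad on the long end of the lever with the fingertips so that the flap lifts, keep it down until all three tubes have rolled to the end stop, then ease the lever back up under your fingers so that the flap closes softly instead of dropping, and come away. Only the lever is pressed, never gripped: do not touch the flap or the tubes, and leave the other things on the bench where they are.

Things in the scene. Friction and masses are not known exactly. Their poses are not given: they have to be found in the camera images.
- chute: Sheet-steel gravity chute on two short trestles, 115 mm wide and 480 mm long. Origin on the bench under the middle of its width; its own y axis runs uphill along the chute, its own x axis across it, z up; the lever is on its -x side. The floor is flat and falls 7.4 degrees towards -y: 70 mm above the bench at the end stop (y = -268 mm), 105 mm at y = 0, 132 mm at the upper end. Inner width 107 mm, side walls 32 mm high. The flap's lip crosses it at y = -50 mm, closed.
- flap (a joint): Heavy dark steel flap, 96 mm wide (about 2.5 kg): a plate hinged on a cross axle (y = +45 mm, 186 mm above the bench in the chute's frame) with a turned-down lip that bars the chute. rad, 0 = closed with the lip on the chute floor, grows as it lifts; it falls shut by its own weight when not held. A tube passes under the lip from about 0.5 rad, reached with the lever near 0.5 too; it follows the lever almost rad for rad (0.58 at 0.6).
- lever (a joint): Steel flat-bar lever on the near (-x) side of the chute, about 365 mm long overall, turning about a cross bolt. rad, 0 = at rest (long end up, sloping up 18 degrees away from the pivot), grows as the long end is pressed down, 0.76 = hard on its lower stop pin (long end 26 degrees below level), further than is needed: 0.6 is ample. The short end bears up under a roller on the flap, so the flap's weight pushes the long end back up. Pressing takes roughly 3 to 12 N at the pad.
- pad (a point): Middle of the top of the finger pad, a flat steel plate 44 mm wide, 52 mm long, 6 mm thick on the lever's long end, 220 mm along the bar from the pivot and 15 mm above the bar's centre line. Axes: the lever's own, y along the bar to the pivot, z out of the pad. At rest x = -85, y = -304 mm in the chute's frame, 245 mm above the bench; 115 mm at 0.6 rad, 82 mm on the lower stop; it swings out up to 16 mm on the way.
- lever_pivot (a point): Centre of the lever's pivot bolt, 164 mm above the bench, x = -85, y = -99 mm in the chute's frame. The lever turns in the chute's own y-z plane.
- end_stop (a point): Middle of the rubber buffer on the end stop at the low end of the chute, 25 mm above the chute floor.
- tube1: Ribbed aluminium tube, 50 mm across, 100 mm long, about 140 g, lying across the chute, number 1 in the queue counted from the flap. Origin at its centre, which starts at y = -22 mm in the chute's frame and ends, the three side by side at the end stop, at y = -246 mm.
- tube2: Ribbed aluminium tube, 50 mm across, 100 mm long, about 140 g, lying across the chute, number 2 in the queue counted from the flap. Origin at its centre, which starts at y = 30 mm in the chute's frame and ends, the three side by side at the end stop, at y = -197 mm.
- tube3: Ribbed aluminium tube, 50 mm across, 100 mm long, about 140 g, lying across the chute, number 3 in the queue counted from the flap. Origin at its centre, which starts at y = 80 mm in the chute's frame and ends, the three side by side at the end stop, at y = -147 mm.
- spare_tube_a: The same kind of tube standing on end on the bench beyond the end stop, 100 mm high; origin at the middle of its foot. Bystander.
- spare_tube_b: The same kind of tube standing on end on the near side of the chute, 100 mm high; origin at the middle of its foot. Bystander.
- offcut: Grey plastic offcut, 40 x 85 x 12 mm, lying near the chute; origin under its middle. Bystander.
- chuck_key: Steel drill-chuck key, about 100 mm long, 70 mm cross bar, 17 mm high, lying; origin at its middle on the bench. Bystander.
- spray_bottle: White spray bottle with a grey trigger head, 78 mm across and 222 mm high, beyond the chute; origin under its middle. Bystander.
- spanner: Steel spanner 180 mm long lying beyond the chute; origin at its middle on the bench. Bystander.
- oil_can: Small green oil can with a thin spout, 68 mm across, 190 mm high, near the upper end of the chute; origin under its middle. Bystander.

How it is judged:
By the outcome, as a careful person would: the job done as asked, in the order asked, and still so for the second after the job is handed in, with the robot touching nothing.
It also fails if it takes over 45 s, if anything falls off the work surface, if the arm or the gripper's body presses on something with over 40 N, if the wrist force passes 120 N, or if a joint passes its speed limit or range.

## Robot

A 6-joint arm with a two-finger parallel gripper is mounted at the origin on the work surface. World frame = base frame: x ahead of the robot, y to its left, z up, the work surface at z = 0. Lengths are in mm, angles in rad, forces in N, time in s.
With the tool pointing down it reaches from about 325 to 850 mm from the base axis. Payload 15.5 kg.
Tool frame: the origin (TCP) lies at the very end of the fingers, on their centre line; the grasp point (between the pads) lies 19 mm behind it; z points along the fingers, x is the direction in which the jaws open and shut, and the axes are right-handed (so a half turn about z gives the same grasp; the last joint's range is limited). The gripper opens to 91 mm and grips with 3 to 60 N. Pads are 32 mm wide; open, the fingers measure 118 mm over their backs; the gripper's body (76 mm by 178 mm) begins 60 mm behind the grasp point.
Start: joints at [-1.262, 0.494, 1.345, -0, 1.302, -0.096], TCP at [245.573, -574.735, 213.915] pointing down, gripper open.
Joint ranges: [-2.91, 2.91], [-0.82, 2.16], [0.22, 2.67], [-1.22, 4.37], [0.12, 2.79], [-3.08, 3.08]. Speed limits (rad/s): [1.89, 1.89, 2.57, 3.01, 3.01, 3.01].

## Interface

Orientations are given as a unit quaternion [x, y, z, w].
In Python, from rig import observe, read_camera, camera_model, close_job, regions_of, mark_of gives the robot as it stands.
- The arm moves only by the shell command python3 -m inch 'ROWS' [OPENING]. ROWS is JSON, a list of rows, each an object with "offset": the shift along the world's x, y, z in cm, a list of three; "rot": the turn, a rotation vector about the world's x, y, z in degrees, a list of three. A call has 1 to 20 rows; each row is the pose to reach, as a shift and turn from the pose measured when the call began; what a row does not reach only later rows make up. A row lasts 1/8 s, in which the tool goes at most 62.5 mm and 10.7 degrees, less where a joint would pass 70% of its speed; a pose out of reach is approached as far as the arm can. A call with a gripper value outside its range is refused whole. OPENING is the closure in counts, from 0 (fully open) to 255 (shut), set as the call begins (- or left out, the last holds). The fingers move at their own pace and stop on an object; the grip force is fixed at half the most. Time passes only in rows, so rows that repeat a pose let the fingers close. It gives the time, the measured TCP pose, the force and the opening at its end, in the units of the state.
- observe(): the state, without advancing time (a new reading comes with each control period).
- read_camera(name): name is "scene" or "top"; returns the picture (384x512x3 uint8, red, green, blue); there is no depth.
- camera_model(name): a dict with "camera_matrix" (3x3 intrinsics, pixels), "rvec" (rotation vector, rad) and "tvec" (3), from world to camera coordinates, as OpenCV has them. Camera axes: x right, y down, z forward; pixel columns grow to the right and rows downward; lengths in mm; the calibration is good to about 2 mm. A picture is of the moment at which its call begins. camera_model takes no time and is no camera call.
- close_job(): hands the job in, once; it reports no verdict.
Trained networks look in the newest picture that a camera, given by its name, has taken for a name from the list of things; names that differ only in an ending like _2 or _b are one class to them, and where a whole thing is asked for, a point or a joint stands for the part that bears it (a point fixed in the world has none). Each returns a list of dicts, best first, with "score" (0 to 1); they miss things now and then, are a little off and sometimes report something else, mostly with a low value. They report only what shows in the picture. A call takes as long as a camera call.
- regions_of(thing, camera): "region" (384x512 bool, what is visible of it) and "position" ([column, row] as shares, 0 to 1, of the picture: columns of its width, rows of its height, amid what is visible of it).
- mark_of(thing, camera): "position" ([column, row] as shares, 0 to 1, of the picture: columns of its width, rows of its height: a listed point, or the origin of a listed thing).
The state is a dict: "time_s": time; "q": joint angles; "joint_velocities": joint speeds; "joint_efforts": joint torques, N m; "tool_pos": TCP position; "ee_rot": TCP orientation; "wrist_force": force on the tool from outside, world axes, zero at the start; "wrist_torque": the same for the moment, N m; "finger_gap": finger opening in mm.
Only numpy, scipy, OpenCV 4.12 (cv2) and the standard library are available. Lean on these libraries where they do the work, as an engineer would, in place of code of your own. Each camera call takes 0.05 s, during which the arm holds its last target. There are 200 camera calls.

## Working session

There is one attempt and no reset: what is moved stays moved. The work goes in short steps, Python scripts to look and compute and a shell command to move; the robot and the scene stay as the last step left them, time stands still between calls to the robot, and variables do not carry over. Pictures are saved under pics/ and viewed, about 8 in all and at most 12, crops included, and the job is handed in when it is done.

```bash
mkdir -p pics; cat > h.py <<'E'
import numpy as np, cv2
from rig import *
def cam(n):
    m=camera_model(n); K=np.array(m["camera_matrix"],float); R=cv2.Rodrigues(np.array(m["rvec"],float))[0]; t=np.array(m["tvec"],float).ravel()
    return K,R,t
def proj(n,P):
    K,R,t=cam(n); c=(np.atleast_2d(P)@R.T+t)@K.T; return c[:,:2]/c[:,2:]
def ray(n,px):
    K,R,t=cam(n); d=R.T@np.linalg.solve(K,[px[0],px[1],1]); return -R.T@t,d
def atz(n,px,z):
    o,d=ray(n,px); return o+d*(z-o[2])/d[2]
E
python3 - <<'E'
from h import *
ims=[]
for n in ("scene","top"):
    im=read_camera(n); cv2.imwrite(f"pics/{n}0.png",cv2.cvtColor(im,cv2.COLOR_RGB2BGR))
    print(n,(-cam(n)[1].T@cam(n)[2]).round())
    for th in ["pad","lever_pivot","end_stop","chute","tube1","spare_tube_a","spray_bottle","offcut","oil_can"]:
        for f in mark_of(th,n)[:3]:
            p=np.array(f["position"])*[512,384]; print(th,round(f["score"],2),p.round(1),[atz(n,p,z).round() [:2].tolist() for z in (0,164,245)])
print(observe())
E
```

```text
scene [1208.  559.  905.]
pad 0.93 [222.5 114.3] [[274.0, -370.0], [443.0, -202.0], [527.0, -119.0]]
lever_pivot 0.65 [275.8 169.1] [[401.0, -15.0], [547.0, 89.0], [620.0, 140.0]]
lever_pivot 0.22 [253.9 273. ] [[762.0, 181.0], [843.0, 250.0], [883.0, 283.0]]
end_stop 0.95 [217.5 171.2] [[529.0, -163.0], [652.0, -32.0], [713.0, 33.0]]
end_stop 0.37 [276.1 172.8] [[415.0, -4.0], [559.0, 98.0], [630.0, 149.0]]
chute 0.7 [279.7 242.9] [[641.0, 176.0], [744.0, 246.0], [795.0, 280.0]]
tube1 0.88 [303.6 228.9] [[558.0, 201.0], [676.0, 266.0], [734.0, 298.0]]
tube1 0.64 [286.5 218.6] [[556.0, 140.0], [675.0, 216.0], [733.0, 253.0]]
tube1 0.61 [222.4 239.5] [[731.0, 41.0], [818.0, 135.0], [860.0, 182.0]]
spare_tube_a 0.55 [195.9 173.4] [[581.0, -212.0], [695.0, -72.0], [751.0, -3.0]]
spray_bottle 0.96 [256.8 275.7] [[764.0, 192.0], [844.0, 259.0], [884.0, 292.0]]
spray_bottle 0.25 [274.2 209.7] [[551.0, 89.0], [670.0, 175.0], [729.0, 217.0]]
offcut 0.44 [321.1 212.5] [[473.0, 207.0], [606.0, 271.0], [672.0, 303.0]]
oil_can 0.61 [386.5 275.7] [[555.0, 459.0], [674.0, 477.0], [732.0, 486.0]]
o
[... 797 characters left out ...]
{'time_s': 1.0, 'q': array([-1.26252887e+00,  4.93620893e-01,  1.34549586e+00,  1.23797968e-05,
        1.30250162e+00, -9.55164100e-02]), 'joint_velocities': array([ 0.00042264, -0.00044194, -0.00150275,  0.00117474,  0.00159633,
       -0.0003904 ]), 'joint_efforts': array([ 2.06467776e-03, -8.78694606e+01, -3.82254767e+01,  7.09467405e-02,
        4.39909066e-02,  3.54354199e-05]), 'tool_pos': array([ 245.56107435, -574.74144157,  213.90337119]), 'ee_rot': array([ 8.34535111e-01, -5.50954761e-01, -6.26134977e-06, -1.27228591e-05]), 'wrist_force': array([-0.03036244,  0.02733849, -0.30029313]), 'wrist_torque': array([-0.00850339, -0.02301366,  0.00699088]), 'finger_gap': 91.36241090060224}
```

View images.

View pics/scene0.png

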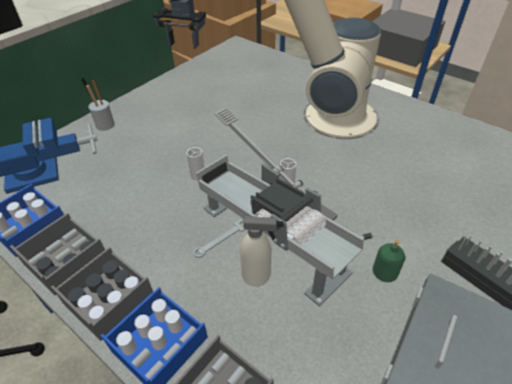

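View pics/top0.png

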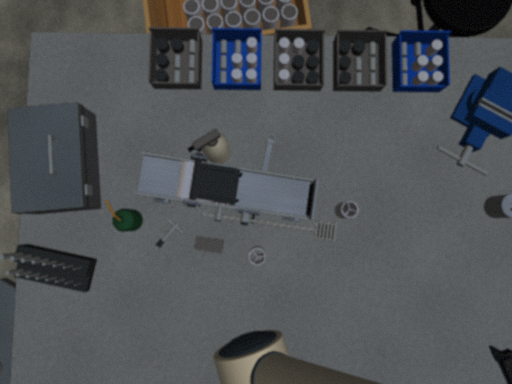

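```bash
cat > fit.py <<'E'
from h import *
from scipy.optimize import least_squares
L={"pad":[-85,-304,245],"lever_pivot":[-85,-99,164],"end_stop":[0,-268,95],"tube3":[0,80,115+27]}
obs=[("scene","pad",(222.5,114.3)),("top","pad",(324.2,229.1)),("scene","lever_pivot",(275.8,169.1)),("top","lever_pivot",(243.8,218.1)),("scene","end_stop",(217.5,171.2)),("top","end_stop",(309.6,196.7))]
def W(P,p):
    c,s=np.cos(p[2]),np.sin(p[2]); P=np.array(P,float); return np.array([p[0]+c*P[0]-s*P[1],p[1]+s*P[0]+c*P[1],P[2]])
f=lambda p:np.concatenate([proj(n,W(L[k],p))[0]-u for n,k,u in obs])
r=least_squares(f,[648,181,-.11],loss="soft_l1",x_scale=[100,100,1])
p=r.x
if __name__=="__main__":
    print(p, f(p).round(1)); print("pad",W(L["pad"],p),"piv",W(L["lever_pivot"],p))
    for a in np.arange(0,.77,.1):
        th=np.radians(18.2)-a
        print(round(a,1),W([-85,-99-220*np.cos(th)+15*np.sin(th),164+220*np.sin(th)+15*np.cos(th)],p).round(1))
E
python3 fit.py
```

```text
[ 6.50640487e+02  1.80289452e+02 -1.25050668e-01] [ 1.7  1.3  1.4  0.3 -0.3  1.8  0.9  0.6 -3.5  3.3 -2.   0.9]
pad [ 528.38782023 -110.73509239  245.        ] piv [553.95644641  92.66413414 164.        ]
0.0 [ 528.5 -110.   247. ]
0.1 [ 527.6 -117.3  226.2]
0.2 [ 526.9 -122.4  204.7]
0.3 [ 526.6 -125.3  182.9]
0.4 [ 526.5 -126.1  160.9]
0.5 [ 526.6 -124.7  138.9]
0.6 [ 527.1 -121.1  117.1]
0.7 [ 527.8 -115.4   95.8]
```

The scene picture shows the pad at about (226,117), and the top picture at (326,231). The flap is closed with the tubes behind it, and the marks fit the given geometry to 2–3 px. Next I move above the pad with the jaws shut and the jaw axis along the lever.

```bash
python3 -m inch '[{"offset":[2,3,4],"rot":[0,0,-4]},{"offset":[5,8,8],"rot":[0,0,-8]},{"offset":[8,13,9],"rot":[0,0,-12]},{"offset":[11,18,9],"rot":[0,0,-16]},{"offset":[14,23,9],"rot":[0,0,-20]},{"offset":[17,28,9],"rot":[0,0,-24]},{"offset":[20,33,9],"rot":[0,0,-27]},{"offset":[23,38,9],"rot":[0,0,-30]},{"offset":[26,42.5,9],"rot":[0,0,-30]},{"offset":[28.2,46.3,9],"rot":[0,0,-30]},{"offset":[28.2,46.3,9],"rot":[0,0,-30]},{"offset":[28.2,46.3,9],"rot":[0,0,-30]},{"offset":[28.2,46.3,9],"rot":[0,0,-30]}]' 255
python3 - <<'E'
from h import *
o=observe();t=o["tool_pos"];print(t,o["ee_rot"],o["wrist_force"])
c=[]
for n in("scene","top"):
    im=cv2.cvtColor(read_camera(n),cv2.COLOR_RGB2BGR)
    u=proj(n,t)[0];print(n,u); q=[226,117] if n=="scene" else [326,231]
    x,y=max(q[0]-60,0),q[1]-65
    c.append(cv2.resize(im[y:y+130,x:x+130],(390,390),interpolation=cv2.INTER_CUBIC)); print(x,y)
    for f in mark_of("pad",n)[:2]: print(f["score"],np.array(f["position"])*[512,384])
cv2.imwrite("pics/c1.png",np.hstack(c))
E
```

```text
time_s: 2.62
tool_pos: [527.2, -112.6, 303.9]
ee_rot: [-0.663, 0.749, -0.0, -0.0]
wrist_force: [0.9, 0.1, 0.0]
finger_gap: 0.6
[ 527.15963658 -112.56971279  303.9493199 ] [-6.63070806e-01  7.48556678e-01 -6.36165985e-06 -7.87790616e-05] [0.87022483 0.13857003 0.00659092]
scene [222.51585483  97.27151932]
166 52
0.67 [226.5088 114.8928]
top [330.85496674 230.3201086 ]
266 166
0.16 [169.3184 235.0848]
```

View pics/c1.png

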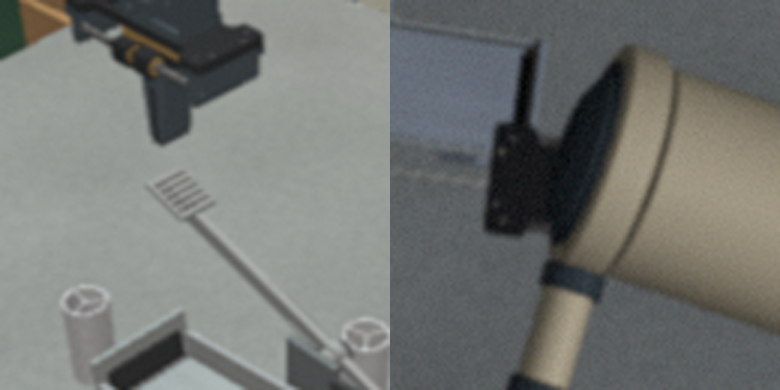

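The fingers are right over the pad, whose centre is at scene px (226.7,116.3), so x should go about 2 mm lower. Next I descend to contact and a little beyond, then check.

```bash
python3 -m inch '[{"offset":[-0.2,0,-1.5],"rot":[0,0,0]},{"offset":[-0.2,0,-3],"rot":[0,0,0]},{"offset":[-0.2,0,-4],"rot":[0,0,0]},{"offset":[-0.2,0,-4.5],"rot":[0,0,0]},{"offset":[-0.2,0,-5],"rot":[0,0,0]},{"offset":[-0.2,-0.1,-5.5],"rot":[0,0,0]},{"offset":[-0.2,-0.2,-6],"rot":[0,0,0]},{"offset":[-0.2,-0.3,-6.5],"rot":[0,0,0]},{"offset":[-0.2,-0.4,-7],"rot":[0,0,0]},{"offset":[-0.2,-0.5,-7.4],"rot":[0,0,0]},{"offset":[-0.2,-0.5,-7.4],"rot":[0,0,0]}]'
python3 - <<'E'
from h import *
im=cv2.cvtColor(read_camera("scene"),cv2.COLOR_RGB2BGR)
cv2.imwrite("pics/c2.png",cv2.resize(im[80:280,160:360],(600,600),interpolation=cv2.INTER_CUBIC))
E
```

```text
time_s: 4.2
tool_pos: [525.6, -118.0, 230.2]
ee_rot: [-0.663, 0.749, -0.001, -0.0]
wrist_force: [-1.9, -2.3, 5.9]
finger_gap: 0.6
```

View pics/c2.png

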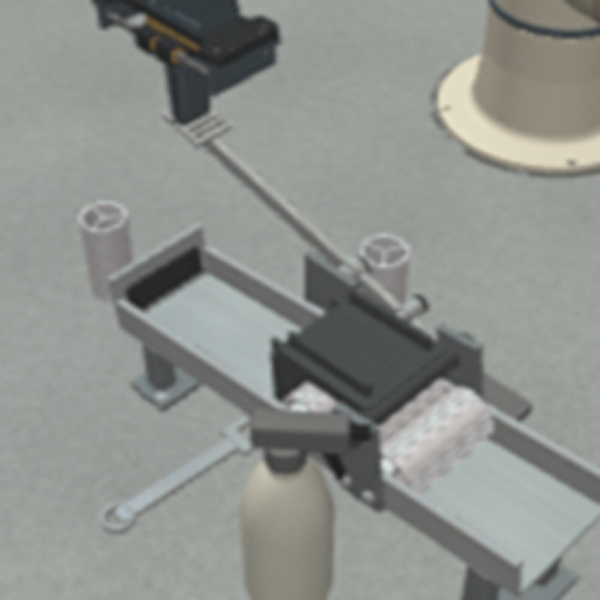

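```bash
python3 - <<'E'
from h import *
from fit import p,W
from scipy.optimize import least_squares
for a,b in [((226.7,116.3),(326,231)),((226.5,114.9),(324.2,229.1))]:
    print(least_squares(lambda P:np.concatenate([proj("scene",P)[0]-a,proj("top",P)[0]-b]),[525,-110,245],x_scale=100).x.round(1), atz("scene",a,245), atz("top",b,245))
# overlay predicted pad at a and fingers footprint
im=cv2.cvtColor(read_camera("scene"),cv2.COLOR_RGB2BGR); S=8;x0,y0=190,95
c=cv2.resize(im[y0:y0+70,x0:x0+75],None,fx=S,fy=S,interpolation=cv2.INTER_CUBIC)
def dr(Q,col): cv2.polylines(c,[((proj("scene",Q)-[x0,y0]+.5)*S).astype(int)],True,col,1)
th=np.radians(18.2)-.09
dr([W([-85+dx,-99-(220+dl)*np.cos(th)+15*np.sin(th),164+(220+dl)*np.sin(th)+15*np.cos(th)],p) for dx,dl in[(-22,-26),(22,-26),(22,26),(-22,26)]],(0,0,255))
t=observe()["tool_pos"]; ps=p.copy(); ps[:2]=t[:2]
dr([W([dx,dy,t[2]],ps) for dx,dy in[(-16,-13.5),(16,-13.5),(16,13.5),(-16,13.5)]],(0,255,0))
cv2.imwrite("pics/c3.png",c)
E
```

```text
[ 522.9 -110.7  239.7] [ 526.71287658 -102.67777315  245.        ] [ 524.51969361 -111.68087852  245.        ]
[ 528.1 -105.   249.7] [ 521.90467153 -107.70951122  245.        ] [ 529.16061389 -107.23507326  245.        ]
```

View pics/c3.png

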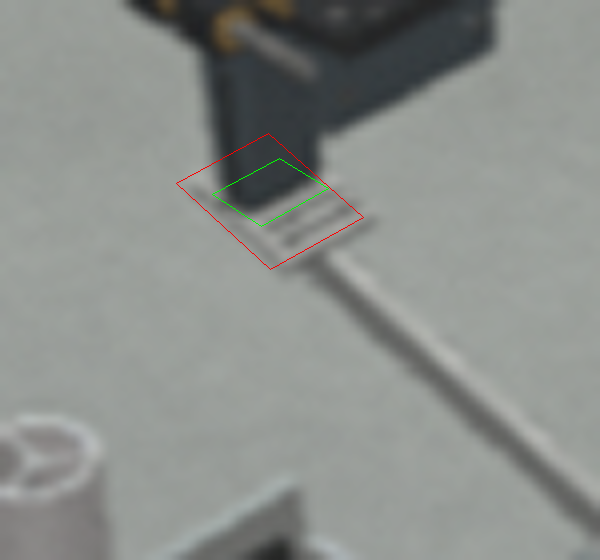

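The fingertips sit well within the pad and the overlay is within about 1 px. Now I press down to about 0.6 rad along the arc and hold.

```bash
python3 -m inch '[{"offset":[0,0.1,-0.8],"rot":[0,0,0]},{"offset":[0,0.1,-1.6],"rot":[0,0,0]},{"offset":[0,0,-2.4],"rot":[0,0,0]},{"offset":[0,-0.1,-3.2],"rot":[0,0,0]},{"offset":[0,-0.1,-4],"rot":[0,0,0]},{"offset":[0,-0.2,-4.8],"rot":[0,0,0]},{"offset":[0,-0.3,-5.6],"rot":[0,0,0]},{"offset":[0,-0.3,-6.4],"rot":[0,0,0]},{"offset":[0,-0.2,-7.2],"rot":[0,0,0]},{"offset":[0,-0.1,-8],"rot":[0,0,0]},{"offset":[0,-0.1,-8.8],"rot":[0,0,0]},{"offset":[0,0,-9.6],"rot":[0,0,0]},{"offset":[0,0.1,-10.3],"rot":[0,0,0]},{"offset":[0,0.2,-11],"rot":[0,0,0]},{"offset":[0,0.2,-11],"rot":[0,0,0]},{"offset":[0,0.2,-11],"rot":[0,0,0]},{"offset":[0,0.2,-11],"rot":[0,0,0]},{"offset":[0,0.2,-11],"rot":[0,0,0]},{"offset":[0,0.2,-11],"rot":[0,0,0]},{"offset":[0,0.2,-11],"rot":[0,0,0]}]'
python3 -m inch '[{"offset":[0,0,0],"rot":[0,0,0]},{"offset":[0,0,0],"rot":[0,0,0]},{"offset":[0,0,0],"rot":[0,0,0]},{"offset":[0,0,0],"rot":[0,0,0]},{"offset":[0,0,0],"rot":[0,0,0]},{"offset":[0,0,0],"rot":[0,0,0]},{"offset":[0,0,0],"rot":[0,0,0]},{"offset":[0,0,0],"rot":[0,0,0]},{"offset":[0,0,0],"rot":[0,0,0]},{"offset":[0,0,0],"rot":[0,0,0]},{"offset":[0,0,0],"rot":[0,0,0]},{"offset":[0,0,0],"rot":[0,0,0]}]'
python3 - <<'E'
from h import *
from fit import p,W
im=cv2.cvtColor(read_camera("scene"),cv2.COLOR_RGB2BGR)
cv2.imwrite("pics/c4.png",cv2.resize(im[80:280,160:360],(600,600),interpolation=cv2.INTER_CUBIC))
for f in mark_of("tube1","scene")[:5]: print(round(f["score"],2),(np.array(f["position"])*[512,384]).round(1))
print(proj("scene",[W([0,y,70+25+(y+268)*.13],p) for y in(-246,-197,-147)]).round(1))
E
```

```text
time_s: 6.8
tool_pos: [526.5, -116.1, 120.9]
ee_rot: [-0.663, 0.749, -0.001, 0.001]
wrist_force: [1.6, 0.4, 7.0]
finger_gap: 0.7
time_s: 8.3
tool_pos: [526.6, -116.2, 121.2]
ee_rot: [-0.663, 0.749, -0.002, 0.001]
wrist_force: [-1.8, -0.2, 7.3]
finger_gap: 0.5
0.72 [228.6 180.9]
0.72 [244.4 191.3]
0.59 [222.1 177. ]
[[218.7 177.4]
 [229.7 184.1]
 [241.5 191.4]]
```

View pics/c4.png

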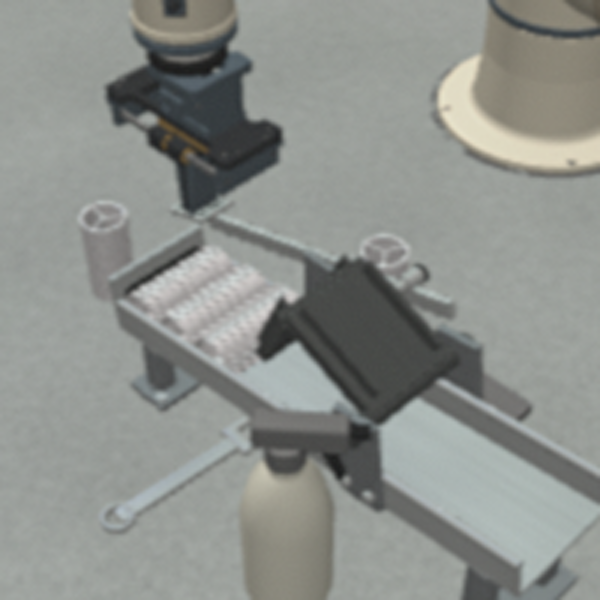

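All three tubes are side by side at the end stop, around (170–250, 285–345) in the crop, and the flap is open. Now I ease the lever up slowly.

```bash
python3 -m inch '[{"offset":[0,0,0.3],"rot":[0,0,0]},{"offset":[0,0,0.8],"rot":[0,0,0]},{"offset":[0,-0.1,1.3],"rot":[0,0,0]},{"offset":[0,-0.2,1.8],"rot":[0,0,0]},{"offset":[0,-0.3,2.3],"rot":[0,0,0]},{"offset":[0,-0.3,2.8],"rot":[0,0,0]},{"offset":[0,-0.4,3.3],"rot":[0,0,0]},{"offset":[0,-0.4,3.8],"rot":[0,0,0]},{"offset":[0,-0.5,4.3],"rot":[0,0,0]},{"offset":[0,-0.5,4.8],"rot":[0,0,0]},{"offset":[0,-0.5,5.3],"rot":[0,0,0]},{"offset":[0,-0.5,5.8],"rot":[0,0,0]},{"offset":[0,-0.4,6.3],"rot":[0,0,0]},{"offset":[0,-0.4,6.8],"rot":[0,0,0]},{"offset":[0,-0.4,7.3],"rot":[0,0,0]},{"offset":[0,-0.3,7.8],"rot":[0,0,0]},{"offset":[0,-0.3,8.3],"rot":[0,0,0]},{"offset":[0,-0.2,8.8],"rot":[0,0,0]},{"offset":[0,-0.2,9.2],"rot":[0,0,0]},{"offset":[0,-0.1,9.6],"rot":[0,0,0]}]'
python3 -m inch '[{"offset":[0,0,0.3],"rot":[0,0,0]},{"offset":[0,0.1,0.6],"rot":[0,0,0]},{"offset":[0,0.1,0.9],"rot":[0,0,0]},{"offset":[0,0.1,1.1],"rot":[0,0,0]},{"offset":[0,0.2,1.3],"rot":[0,0,0]},{"offset":[0,0.2,1.5],"rot":[0,0,0]},{"offset":[0,0.3,1.7],"rot":[0,0,0]},{"offset":[0,0.3,1.9],"rot":[0,0,0]},{"offset":[0,0.4,2.1],"rot":[0,0,0]},{"offset":[0,0.4,2.3],"rot":[0,0,0]},{"offset":[0,0.4,2.5],"rot":[0,0,0]},{"offset":[0,0.4,2.7],"rot":[0,0,0]},{"offset":[0,0.4,2.9],"rot":[0,0,0]},{"offset":[0,0.4,3.1],"rot":[0,0,0]},{"offset":[0,0.4,3.3],"rot":[0,0,0]},{"offset":[0,0.4,3.5],"rot":[0,0,0]},{"offset":[0,0.4,3.7],"rot":[0,0,0]},{"offset":[0,0.4,3.9],"rot":[0,0,0]}]'
```

```text
time_s: 10.9
tool_pos: [526.8, -117.2, 217.5]
ee_rot: [-0.663, 0.749, -0.002, 0.001]
wrist_force: [4.3, 3.5, 5.0]
finger_gap: 0.2
time_s: 13.15
tool_pos: [526.7, -113.2, 256.6]
ee_rot: [-0.663, 0.749, -0.002, 0.001]
wrist_force: [-0.8, -0.1, 0.2]
finger_gap: 0.7
```

The force is back to zero, so the fingers have left the pad. I lift well clear and check.

```bash
python3 -m inch '[{"offset":[0,0,0.5],"rot":[0,0,0]},{"offset":[0,0,2],"rot":[0,0,0]},{"offset":[0,0,4],"rot":[0,0,0]},{"offset":[0,0,6],"rot":[0,0,0]},{"offset":[-1,-2,8],"rot":[0,0,0]},{"offset":[-3,-5,8],"rot":[0,0,0]},{"offset":[-5,-8,8],"rot":[0,0,0]},{"offset":[-5,-8,8],"rot":[0,0,0]},{"offset":[-5,-8,8],"rot":[0,0,0]},{"offset":[-5,-8,8],"rot":[0,0,0]}]'
python3 - <<'E'
from h import *
im=cv2.cvtColor(read_camera("scene"),cv2.COLOR_RGB2BGR)
cv2.imwrite("pics/c5.png",cv2.resize(im[80:280,160:360],(600,600),interpolation=cv2.INTER_CUBIC))
print(observe()["wrist_force"])
for th in("pad","tube1"):
  for f in mark_of(th,"scene")[:4]: print(th,round(f["score"],2),(np.array(f["position"])*[512,384]).round(1))
E
```

```text
time_s: 14.4
tool_pos: [477.2, -192.6, 336.9]
ee_rot: [-0.663, 0.748, -0.002, 0.001]
wrist_force: [-0.1, 1.2, -0.6]
finger_gap: 0.4
[ 0.76441781  0.32166719 -0.07650294]
pad 0.27 [289.7 185.5]
tube1 0.94 [222.  173.6]
tube1 0.93 [231.6 183.1]
tube1 0.56 [245.1 191.9]
```

View pics/c5.png

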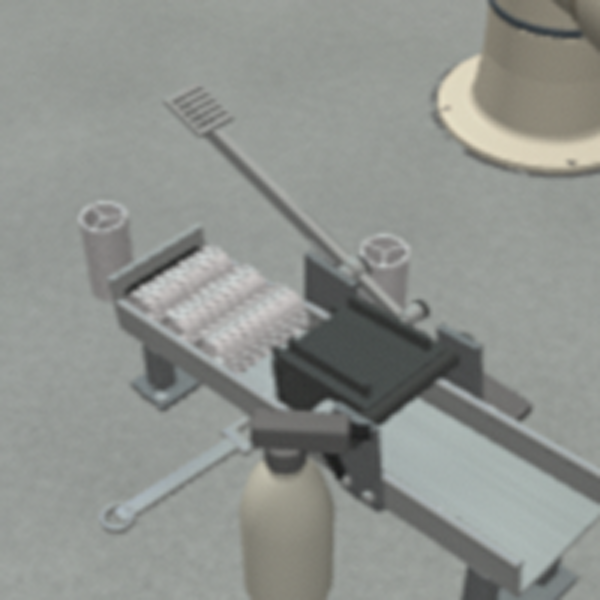

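The flap is closed, the lever is back at rest with the pad at (200,110) in the crop, the three tubes are at the stop, and nothing else in view has moved. I'm handing in.

```bash
python3 -c "from rig import close_job; print(close_job())"
```

```text
the job is handed in; nothing more can be done
None
```

The job is done and handed in at about 14.5 s of the 45 s allowed. I pressed the pad down to about 0.6 rad with the closed fingertips. I held it there until the camera showed all three tubes at the end stop. Then I eased the lever up over about 5 s, slowing near the end, until the force on the fingers was zero, and moved clear.

- **Final picture:** the flap is closed, the lever is back at rest, and the three tubes lie side by side at the end stop. The spare tubes, spanner and spray bottle are where they were. The last picture did not cover the oil can, chuck key or offcut, but the arm did not go near them.
- **Forces:** the readings at the end of each move stayed within about 8 N.
- **Disagreements:** the pad position from the two cameras differed by 4–9 mm, which I corrected by eye before the full press. In the last picture the pad detector's only hit was a false one (score 0.27), so I judged the lever's rest position from the picture itself.

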